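# Slide the locked scanning stage up to the scanner head

### The job

Bring the printed sample up to the scanner: press the lock plate on the stage's carriage down and keep it down while you push the carriage along its rail all the way to the end stop at the scanner head, then let the plate spring back up so that the carriage is locked there, and move clear. Nothing is picked up: the sample must ride along upright on its pad without being touched, and the things lying around must stay where they are.

Things in the scene. Friction and masses are not known exactly. Their poses are not given: they have to be found in the camera images.
- stage: scanning stage, fixed: grey board 150 (x) by 460 (y) by 12 mm, y from -175 to +285 mm, two steel rails along y. White scanner head at the +y end (120 by 55 mm, top 120 mm above the table, front face at y = +202). End stop: dark crossbar 48 mm high, face at y = +160. Origin on the table midway between the rails. The carriage slides towards this frame's +y
- carriage (a joint): carriage position, m: 0 home, 0.140 at the end stop by the scanner; starts at 0 to 0.002. An aluminium plate 110 (x) by 175 mm (y), top 46 mm above the table; 2 N rail friction. It locks in notches every 20 mm (3 mm play each way), the last at the end stop. It slides only while the lock is at least 5 mm down; let go on the way, the lock springs into the next notch
- lock (a joint): how far the lock plate is pressed, m: 0 up (locked), 0.008 fully down on its stop; the carriage is free from 0.005 on. The spring resists with about 2 N at the top and 7 N fully down, and lifts the plate by itself when it is let go over a notch
- lock_top (a point): centre of the lock plate's top face: a black plastic rectangle 46 (stage x) by 36 mm (stage y) at the carriage's -y end, away from the scanner. Moves with carriage and plate; 60 mm above the table when up, 52 mm when fully down; axes as the stage
- tab_top (a point): top centre of the push tab, an aluminium wall fixed on the carriage, 62 (stage x) by 12 mm (stage y), top 84 mm above the table, 26 mm from the lock plate's centre in the stage's +y; its back slopes down 36 mm towards the sample. Its upright face is 20 mm from the plate's centre: a fingertip holding the plate down can push against it towards +y
- spot (a point): centre of the round black rubber pad (68 mm across) on the carriage where the sample stands, 46 mm above the table, 106 mm from the lock plate's centre in the stage's +y; it moves with the carriage and has the stage's axes
- sample: the printed sample, a loose white plastic hub that stands on the pad: foot 44 mm across, neck 26 mm, head 34 mm, 48 mm high (its top is 94 mm above the table). Its origin is the centre of its underside. Not to be touched
- spool: bystander: a small filament spool lying flat, 150 mm across, 52 mm high, loose, on the stage's +x side near its -y end; origin at the centre of its underside
- glue_stick: bystander: a loose white stick 30 mm across, 90 mm high with an orange cap, standing on the stage's +x side near the scanner; origin at the centre of its underside
- scraper: bystander: a loose spatula 200 mm long, about 20 mm high, lying along the stage on its -x side; its axis x points along its length; origin at the middle of its length, on the table
- jar: bystander: a loose clear jar with a black lid, 52 mm across, 65 mm high, standing on the stage's -x side near the scanner; origin at the centre of its underside

How it is judged:
On the way, in this order (a step that is already met when the one before it is completed fails the run):
1. the lock plate is pressed down with the carriage still in its home notch (value of joint lock above 0.005 m and value of joint carriage below 0.012 m).
2. the carriage arrives at the end stop with the lock plate still held down (value of joint carriage above 0.1365 m and value of joint lock above 0.0045 m).
At the end, for the whole second after the job is handed in: The carriage is within 3.5 mm of the end stop, the lock plate is up again (pressed less than 1.5 mm), and the sample stands at rest and upright on its pad, within 20 mm of the pad's centre (value of joint carriage above 0.1365 m and value of joint lock below 0.0015 m and horizontal distance between sample and spot below 0.02 m and angle between sample's own z axis and vertical below 0.1 rad and z of sample in the frame of spot below 0.004 m and linear speed of sample below 0.02 m/s); the robot touches nothing.
It fails at once if the lock was let up while the carriage was on the way (value of joint carriage between 0.012 and 0.13 m and value of joint lock below 0.003 m).
It fails at once if the robot touched the sample (contact force between sample and the fingers above 0.5 N or contact force between sample and the arm above 0.5 N).
It fails at once if the sample was lifted or thrown off its spot (z of sample in the frame of spot above 0.012 m or horizontal distance between sample and spot above 0.03 m).
It fails at once if a bystander was moved or lifted (distance of any of spool, glue_stick, scraper, jar from where it was at the start of the episode above 0.02 m).
It also fails if it takes over 35 s, if anything falls off the work surface, if the arm or the gripper's body presses on something with over 40 N, if the wrist force passes 120 N, or if a joint passes its speed limit or range.

### The arm

A 6-joint arm with a two-finger parallel gripper is mounted at the origin on the work surface. World frame = base frame: x ahead of the robot, y to its left, z up, the work surface at z = 0. Lengths are in m, angles in rad, forces in N, time in s.
With the tool pointing down it reaches from about 0.325 to 0.875 m from the base axis. Payload 4.4 kg.
Tool frame: the origin (TCP) lies at the very end of the fingers, on their centre line; the grasp point (between the pads) lies 19 mm behind it; z points along the fingers, y is the line along which they close (so a half turn about z gives the same grasp; the last joint's range is limited). The gripper opens to 85 mm and grips with 20 to 120 N. Pads are 22 mm wide; open, the fingers measure 114 mm over their backs; the gripper's body (76 mm by 85 mm) begins 54 mm behind the grasp point. The pads swing forward as they close: fully open they stand 13 mm farther back than shut.
Start: joints at [0.979, 0.207, 1.542, -0, 1.393, -0.15], TCP at [0.246, 0.52, 0.231] pointing down, gripper open.
Joint ranges: [-2.73, 2.73], [-0.86, 2.22], [0.23, 2.46], [-1.11, 4.25], [0.08, 2.63], [-2.82, 2.82]. Speed limits (rad/s): [2.79, 2.79, 3.14, 3.14, 3.14, 3.14].

### API

Orientations are given as a rotation vector (axis times angle).
In Python, from bench import observe, get_image, hand_in gives the robot as it stands. The module is installed in compiled form; this text tells all that it offers.
- The arm moves only by the tool send_rows, never from a script. Its argument "series" is one flat list of numbers, 4 for each row, row after row: the shift along the tool's x, y, z in mm, then the turn about the tool's z in rad. In form: [x, y, z, spin, x, y, z, spin, ...]. A call has 1 to 8 rows; each row shifts and turns the commanded pose from where the row before left it, along the tool's axes as they then stand; what a row does not reach is not made up. A row lasts 1/10 s, in which the tool goes at most 50 mm and 8.59 degrees, less where a joint would pass 70% of its speed; a pose out of reach is approached as far as the arm can. A call is refused whole if a number of a shift passes 50 or a number of a turn 0.15, either way. A call with a gripper value outside its range is refused whole. "hand" is the closure, from 0 (fully open) to 1 (shut), set as the call begins (left out, the last holds). The fingers move at their own pace and stop on an object; "grip_force" is the grip in N (left out, the last holds). Time passes only in rows, so rows that do not move let the fingers close. It gives the time, the measured TCP pose, the force, the opening and the grip force at its end, in the units of the state.
- observe(): the state, without advancing time (a new reading comes with each control period).
- get_image(name): name is "scene" or "top"; returns a dict with "pixels" (400x640x3 uint8, blue, green, red), "fx", "fy", "cx", "cy" (pixels), "k1" (the pictures are not rectified: a ray, as slopes to the right and down, at radius r is drawn at 1 + k1 r^2 times it, then the intrinsics apply), "eye" and "rotation" of the camera in the world. Camera axes: x right, y down, z forward; pixel columns grow to the right and rows downward; lengths in m; the calibration is good to about 2 mm. A picture is of the moment at which its call begins. There is no depth.
- hand_in(): hands the job in; it is judged then, once.
The state is a dict: "time": time; "q": joint angles; "qd": joint speeds; "effort": joint torques, N m; "eef_pos": TCP position; "tool_rot": TCP orientation; "force": force on the tool from outside, world axes, zero at the start; "wrist_torque": the same for the moment, N m; "width": opening from 0.0 (shut) to 1.0 (fully open); "gripper_force": force on a finger pad.
Only numpy, scipy, OpenCV 4.12 (cv2) and the standard library are available. Lean on these libraries where they do the work, as an engineer would, in place of code of your own. Each camera call takes 0.05 s, during which the arm holds its last target. There are 200 camera calls.

## Working session

There is one attempt and no reset: what is moved stays moved. The work goes in short steps, Python scripts to look and compute and a tool call to move; the robot and the scene stay as the last step left them, time stands still between calls to the robot, and variables do not carry over. Pictures are saved under pics/ and viewed, at most 10 in all, crops included, and the job is handed in when it is done.

Besides the shell and the picture viewer there is one more tool, called after "Call:" by a JSON object that holds its "name" and its "arguments", one argument or row to a line. send_rows: Moves the arm, as the interface text tells. Its arguments: {"type":"object","properties":{"series":{"type":"array","items":{"type":"number"}},"hand":{"type":"number"},"grip_force":{"type":"number"}},"required":["series"]}

```bash
mkdir -p pics; cat > h.py <<'E'
import numpy as np, cv2, pickle
from bench import observe, get_image, hand_in
def ray(im,u,v):
    K=np.array([[im["fx"],0,im["cx"]],[0,im["fy"],im["cy"]],[0,0,1]],float)
    p=cv2.undistortPoints(np.array([[[u,v]]],float),K,np.array([im["k1"],0,0,0,0.]))[0,0]
    return np.array(im["eye"]),np.array(im["rotation"])@np.array([p[0],p[1],1.])
def onz(im,u,v,z):
    e,d=ray(im,u,v); return e+d*(z-e[2])/d[2]
E
python3 - <<'E'
from h import *
for n in("top","scene"):
    im=get_image(n); pickle.dump(im,open(n+".pkl","wb")); cv2.imwrite(f"pics/{n}0.png",np.array(im["pixels"]))
    print(n,{k:v for k,v in im.items() if k!="pixels"})
print(observe())
E
```

```text
top {'fx': 433.35569326093434, 'fy': 433.35569326093434, 'cx': 318.7054437291884, 'cy': 192.0642476013384, 'k1': -0.1022098745019959, 'eye': array([0.41099411, 0.04855066, 1.02774896]), 'rotation': array([-2.15472919,  2.10661825, -0.20091916])}
scene {'fx': 392.0150574490788, 'fy': 392.0150574490788, 'cx': 307.715654782569, 'cy': 200.07039184847272, 'k1': 0.019912922193625733, 'eye': array([ 1.12274068, -0.51472828,  0.63578801]), 'rotation': array([-2.06826685, -0.88419628,  0.42892015])}
{'time': 0.1, 'q': array([ 9.78516163e-01,  2.07405634e-01,  1.54283275e+00, -2.19997793e-05,
        1.39349275e+00, -1.50494603e-01]), 'qd': array([ 1.30197689e-03, -2.58872391e-03, -1.89990204e-03, -1.75933479e-03,
        1.95238572e-03, -9.03240774e-05]), 'effort': array([-1.88486345e-03, -3.84092975e+01, -2.92548251e+01, -2.27874998e-04,
        4.83424345e-03,  4.24715154e-06]), 'eef_pos': array([0.24546589, 0.51920576, 0.23019137]), 'tool_rot': array([-0.68815352, -3.06452124,  0.00314169]), 'force': array([ 0.54755188,  0.0846707 , -0.07086   ]), 'wrist_torque': array([-0.02235577, -0.00633045, -0.03942895]), 'gripper_force': 0.0, 'width': 1.000785955593963}
```

View pics/top0.png

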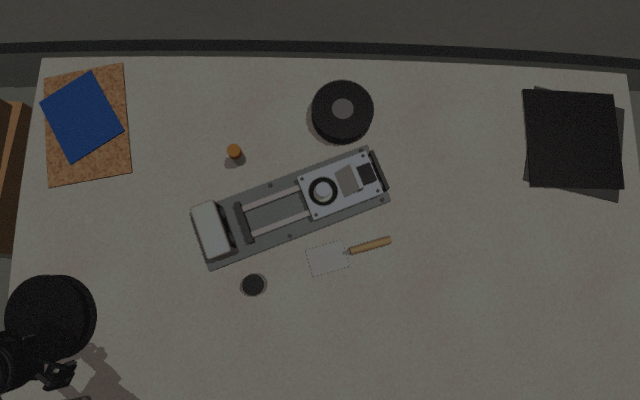

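View pics/scene0.png

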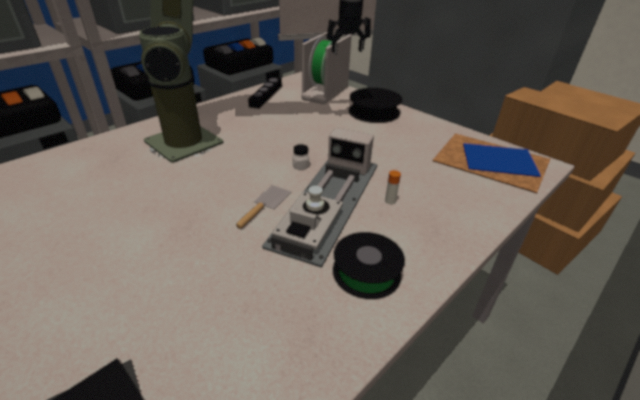

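```bash
sed -i 's/np.array(im\["rotation"\])@/cv2.Rodrigues(np.array(im["rotation"],float))[0]@/' h.py
python3 - <<'E'
from h import *
im=pickle.load(open("top.pkl","rb")); p=np.array(im["pixels"])
c=p[135:280,185:400]; c=np.clip(c.astype(float)*1.8,0,255).astype(np.uint8)
cv2.imwrite("pics/c.png",cv2.resize(c,None,fx=3.7,fy=3.7,interpolation=cv2.INTER_CUBIC))
g=cv2.cvtColor(p,cv2.COLOR_BGR2GRAY)
m=(g<50).astype(np.uint8); m[:130]=0;m[:, :185]=0;m[280:]=0;m[:,400:]=0
n,l,s,ce=cv2.connectedComponentsWithStats(m)
for i in range(1,n):
    if s[i,4]>20: print(s[i],ce[i],cv2.minAreaRect(np.argwhere(l==i)[:,::-1].astype(np.float32)),onz(im,*ce[i],0.06))
hsv=cv2.cvtColor(p,cv2.COLOR_BGR2HSV)
for n2,u,v,z in (("spool",342,111,.052),("glue",234,151,.09),("jar",253,285,.065),("scr",350,256,.01)): print(n2,onz(im,u,v,z))
E
```

```text
[316 130  51  15 557] [341.01795332 135.6481149 ] ((341.0, 137.0), (14.0, 50.0), 90.0) [ 0.72203257 -0.00646111  0.06      ]
[368 151  21  41 252] [378.06349206 171.05555556] ((377.8017883300781, 170.87071228027344), (42.674598693847656, 6.565322399139404), 66.80140686035156) [ 0.63945032 -0.0926909   0.06      ]
[230 152  13  13  68] [237.33823529 158.32352941] ((237.65518188476562, 159.137939453125), (11.513110160827637, 11.884501457214355), 68.19859313964844) [0.66189708 0.23210861 0.06      ]
[357 163  19  22 264] [366.21969697 173.51893939] ((366.29315185546875, 173.5172576904297), (19.30204963684082, 13.787177085876465), 66.80140686035156) [ 0.63296186 -0.06537506  0.06      ]
[309 177  29  28 317] [322.7444795  190.29652997] ((323.0, 190.5), (28.0, 27.0), 0.0) [0.59147476 0.0335557  0.06      ]
[295 190  14  20  63] [302.74603175 199.        ] ((302.3000183105469, 199.59999084472656), (20.124608993530273, 6.260990142822266), 63.43495178222656) [0.57038146 0.07840089 0.06      ]
[205 202  33  61 449] [224.90868597 235.94209354] ((224.67123413085938, 234.44131469726562), (30.446937561035156, 60.471981048583984), 10.12467098236084) [0.48250744 0.25025279 0.06      ]
[233 202  22  43 377] [243.24403183 223.11405836] ((243.32310485839844, 222.4154052734375), (44.043190002441406, 10.428363800048828), 70.55996704101562) [0.51236859 0.21046734 0.06      ]
[244 274  18   6  80] [252.7875 277.0375] ((252.5, 276.5), (5.0, 17.0), 90.0) [0.39363234 0.18363793 0.06      ]
spool [ 0.78600895 -0.00859177  0.052     ]
glue [0.67091411 0.23494759 0.09      ]
jar [0.37652913 0.181745   0.065     ]
scr [ 0.44643805 -0.03393606  0.01      ]
```

View pics/c.png

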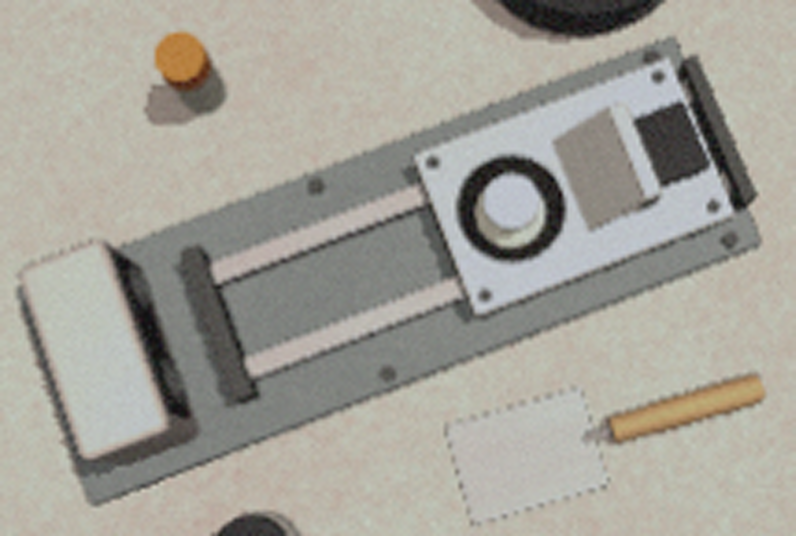

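```bash
cat > plan.py <<'E'
from h import *
from scipy.spatial.transform import Rotation as R
im=pickle.load(open("top.pkl","rb"))
w=lambda u,v,z:onz(im,u/3.7+185-.35,v/3.7+135-.35,z)
C=[w(415,158,.046),w(665,58,.046),w(733,212,.046),w(480,313,.046)]
L=onz(im,366.3,173.5,.06); P=onz(im,323,190.5,.046)
B=[w(95,505,.012),w(762,240,.012)]
yaw=lambda d:np.degrees(np.arctan2(d[1],d[0]))
def state():
    o=observe();return o["time"],o["eef_pos"],R.from_rotvec(o["tool_rot"]).as_matrix(),o
def toolshift(target):
    t,p,M,o=state();return M.T@(np.array(target)-p)*1000
E
python3 - <<'E'
from plan import *
print("sizes",[np.linalg.norm(C[i]-C[(i+1)%4])for i in range(4)],"L",L,"P",P,np.linalg.norm((P-L)[:2]),"yaw LP",yaw(P-L),"yaw carr",yaw(C[0]-C[1]),yaw(C[3]-C[2]),"board",yaw(B[0]-B[1]),np.linalg.norm(B[0]-B[1]))
print("x edges",yaw(C[1]-C[2])+90,yaw(C[0]-C[3])+90)
cc=sum(C)/4; print("cc",cc)
# scene cross-check of the lock plate
s=pickle.load(open("scene.pkl","rb"));g=cv2.cvtColor(np.array(s["pixels"]),cv2.COLOR_BGR2GRAY)
Rm=cv2.Rodrigues(np.array(s["rotation"]))[0];c=Rm.T@(L-s["eye"]);print("scene px of L",c[0]/c[2]*s["fx"]+s["cx"],c[1]/c[2]*s["fy"]+s["cy"])
m=(g<30).astype(np.uint8);n,l,st,ce=cv2.connectedComponentsWithStats(m)
for i in range(1,n):
    if 280<ce[i][0]<325 and 215<ce[i][1]<250: print(st[i],ce[i],onz(s,*ce[i],.06))
t,p,M,o=state();print(p,M,toolshift([*L[:2],.23]))
E
```

```text
sizes [np.float64(0.17111715215853293), np.float64(0.10739973373930774), np.float64(0.17020063251570666), np.float64(0.10570576802128076)] L [ 0.63301099 -0.06555982  0.06      ] P [0.59362272 0.03274046 0.046     ] 0.10589797136350505 yaw LP 111.83565316803602 yaw carr 113.7115734541158 113.14116913542892 board 113.05109072737986 0.45590795971421527
x edges 113.49012095087141 113.98792723381766
cc [ 0.6088057  -0.00576579  0.046     ]
scene px of L 297.57838305670873 227.48522151183332
[288 223  21  14 190] [298.15263158 229.16315789] [ 0.63805361 -0.06848551  0.06      ]
[298 248   1   1   1] [298. 248.] [ 0.68180307 -0.10953333  0.06      ]
[0.24546589 0.51920576 0.23019137] [[-9.03991173e-01  4.27549501e-01 -1.17584551e-03]
 [ 4.27551013e-01  9.03989458e-01 -1.78631606e-03]
 [ 2.99213406e-04 -2.11754789e-03 -9.99997713e-01]] [-600.35452252 -362.92680073    0.78025464]
```

Call:
{"name": "send_rows", "arguments": {
  "series": [0,0,0,0.12,0,0,0,0.12,0,0,0,0.12,0,0,0,0.12,0,0,0,0.12,0,0,0,0.124,0,0,0,0],
  "hand": 1,
  "grip_force": 40
}}

```text
time: 0.8
eef_pos: [0.2456, 0.5194, 0.2306]
tool_rot: [-1.729, -2.623, 0.002]
force: [-0.2, -0.3, -0.2]
width: -0.001
gripper_force: 0.0
```

```bash
cat >> plan.py <<'E'
d=np.array([np.cos(np.radians(113.2)),np.sin(np.radians(113.2)),0]); L=np.array([.634,-.065,.06])
def show(t):
    _,p,M,o=state();print("shift",toolshift(t).round(1),"yaw",yaw(M[:,0]).round(2),"tilt",M[:,2].round(4),"p",p.round(4),"F",o["force"].round(2),"w",o["width"],"t",o["time"])
E
python3 -c "
from plan import *
show(L+.005*d+[0,0,.17])"
```

```text
shift [-685.2  126.5    1. ] yaw 113.22 tilt [-8.0e-04 -1.1e-03 -1.0e+00] p [0.2456 0.5194 0.2306] F [-0.23 -0.28 -0.19] w -0.0008242761115545134 t 0.8
```

Call:
{"name": "send_rows", "arguments": {
  "series": [-43,8,0,0,-43,8,0,0,-43,8,0,0,-43,8,0,0,-43,8,0,0,-43,8,0,0,-43,8,0,0,-43,8,0,0]
}}

```text
time: 1.6
eef_pos: [0.4408, 0.2272, 0.2312]
tool_rot: [-1.725, -2.625, -0.0]
force: [0.8, 0.5, -0.3]
width: -0.002
gripper_force: 0.0
```

Call:
{"name": "send_rows", "arguments": {
  "series": [-43,8,0,0,-43,8,0,0,-43,8,0,0,-43,8,0,0,-43,8,0,0,-43,8,0,0,-30,6,0,0,0,0,0,0]
}}

```text
time: 2.4
eef_pos: [0.6049, -0.0184, 0.2307]
tool_rot: [1.731, 2.62, -0.001]
force: [0.1, 1.0, -0.3]
width: 0.002
gripper_force: 0.0
```

```bash
python3 -c "
from plan import *
show(L+.005*d+[0,0,.06])"
```

```text
shift [-49.1   8.5 110.7] yaw 113.09 tilt [ 4.0e-04 -1.3e-03 -1.0e+00] p [ 0.6049 -0.0184  0.2307] F [ 0.08  1.04 -0.3 ] w 0.0016096933138199886 t 2.4
```

Call:
{"name": "send_rows", "arguments": {
  "series": [-25,4,0,0,-24,4,0,0,0,0,40,0,0,0,40,0,0,0,10,0,0,0,0,0]
}}

```text
time: 3.0
eef_pos: [0.6277, -0.0553, 0.1387]
tool_rot: [-1.724, -2.619, 0.003]
force: [0.2, 0.4, 0.8]
width: 0.001
gripper_force: 0.0
```

```bash
python3 -c "
from plan import *
show(L+.005*d)
for n in('top','scene'):
    im=get_image(n); p=np.array(im['pixels']); a=p[120:270,230:410] if n=='top' else p[150:270,240:410]
    cv2.imwrite('pics/d%s.png'%n,cv2.resize(np.clip(a*1.8,0,255).astype(np.uint8),None,fx=4,fy=4,interpolation=2))
"
```

```text
shift [-6.7  2.4 78.6] yaw 113.31 tilt [-0.0061  0.0016 -1.    ] p [ 0.6277 -0.0553  0.1387] F [0.23 0.4  0.82] w 0.0013001992174986553 t 3.0
```

View pics/dscene.png

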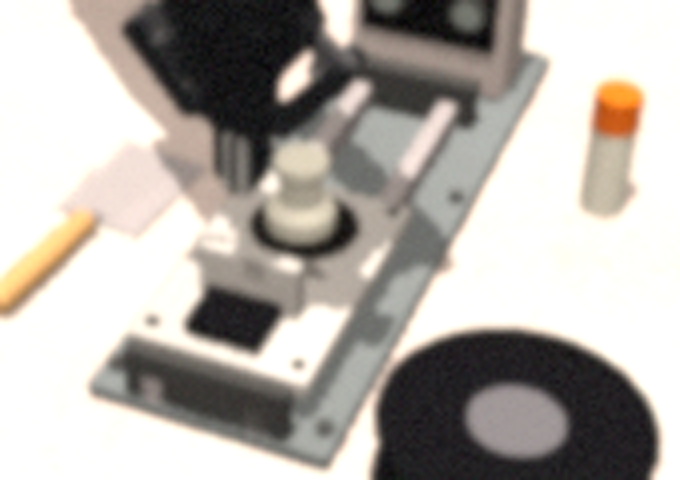

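Call:
{"name": "send_rows", "arguments": {
  "series": [-8,2,0,0,0,0,0,0,0,0,0,0]
}}

```text
time: 3.4
eef_pos: [0.6361, -0.0635, 0.143]
tool_rot: [1.728, 2.62, 0.002]
force: [1.0, -0.1, -0.8]
width: 0.002
gripper_force: 0.0
```

```bash
python3 -c "
from plan import *
show(L+.005*d)"
```

```text
shift [ 4.6 -2.8 83. ] yaw 113.19 tilt [ 2.9e-03 -6.0e-04 -1.0e+00] p [ 0.6361 -0.0635  0.143 ] F [ 0.97 -0.07 -0.78] w 0.0017850639447733586 t 3.4
```

Call:
{"name": "send_rows", "arguments": {
  "series": [4,-2,20,0,0,0,25,0,0,0,20,0,0,0,0,0,0,0,0,0,0,0,0,0]
}}

```text
time: 4.0
eef_pos: [0.633, -0.0605, 0.0782]
tool_rot: [1.728, 2.62, 0.002]
force: [0.9, -0.3, 1.0]
width: 0.003
gripper_force: 0.0
```

```bash
python3 -c "
from plan import *
show(L+.005*d)
for n in('top','scene'):
    im=get_image(n); p=np.array(im['pixels']); a=p[140:220,300:410] if n=='top' else p[180:260,260:360]
    cv2.imwrite('pics/e%s.png'%n,cv2.resize(np.clip(a*1.8,0,255).astype(np.uint8),None,fx=7,fy=7,interpolation=2))
show(L+.005*d)
"
```

```text
shift [ 0.5 -0.9 18.2] yaw 113.2 tilt [ 3.2e-03 -7.0e-04 -1.0e+00] p [ 0.633  -0.0605  0.0782] F [ 0.86 -0.33  1.02] w 0.002831162586492841 t 4.0
shift [ 0.5 -0.8 18.2] yaw 113.21 tilt [ 3.3e-03 -8.0e-04 -1.0e+00] p [ 0.6329 -0.0605  0.0782] F [ 0.41  0.21 -0.2 ] w 0.0004815847553017541 t 4.1
```

View pics/escene.png

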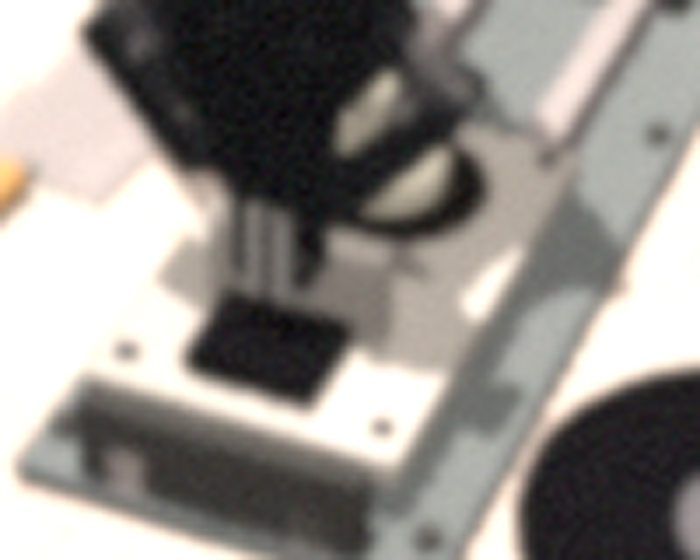

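Call:
{"name": "send_rows", "arguments": {
  "series": [-2,-1,8,0,0,0,7,0,0,0,0,0,0,0,0,0]
}}

```text
time: 4.5
eef_pos: [0.6311, -0.0624, 0.0608]
tool_rot: [-1.729, -2.622, 0.001]
force: [0.8, 0.7, 0.1]
width: -0.001
gripper_force: 0.0
```

Call:
{"name": "send_rows", "arguments": {
  "series": [0,0,2,0,0,0,2,0,0,0,2,0,0,0,0,0,0,0,0,0]
}}

```text
time: 5.0
eef_pos: [0.6316, -0.0624, 0.0558]
tool_rot: [1.729, 2.623, 0.0]
force: [-0.2, 0.5, 4.2]
width: 0.003
gripper_force: 2.2
```

```bash
python3 -c "
from plan import *
show(L+.005*d)
"
```

```text
shift [ 1.7  1.1 -4.2] yaw 113.21 tilt [ 4.e-04 -1.e-04 -1.e+00] p [ 0.6316 -0.0624  0.0558] F [-0.24  0.47  4.18] w 0.0029553606895790954 t 5.0
```

Call:
{"name": "send_rows", "arguments": {
  "series": [0,0,2,0,0,0,2,0,0,0,1,0,0,0,0,0,0,0,0,0]
}}

```text
time: 5.5
eef_pos: [0.6319, -0.0626, 0.0521]
tool_rot: [1.729, 2.622, 0.0]
force: [-3.9, 0.4, 10.3]
width: -0.0
gripper_force: 5.2
```

Call:
{"name": "send_rows", "arguments": {
  "series": [2,0,0.5,0,2,0,0,0,3,0,0,0,4,0,0,0,5,0,0,0,5,0,0,0]
}}

```text
time: 6.1
eef_pos: [0.6245, -0.0449, 0.052]
tool_rot: [1.727, 2.619, -0.002]
force: [-2.3, -3.7, 9.8]
width: 0.003
gripper_force: 5.1
```

Call:
{"name": "send_rows", "arguments": {
  "series": [6,0,0,0,6,0,0,0,6,0,0,0,6,0,0,0,6,0,0,0,6,0,0,0,6,0,0,0,6,0,0,0]
}}

```text
time: 6.9
eef_pos: [0.6059, -0.0004, 0.052]
tool_rot: [1.727, 2.619, -0.001]
force: [-1.6, -3.1, 10.1]
width: 0.002
gripper_force: 5.1
```

```bash
python3 -c "
from plan import *
show(L+.14*d)
im=get_image('top'); p=np.array(im['pixels']); a=p[120:280,190:410]
cv2.imwrite('pics/f.png',cv2.resize(np.clip(a*1.8,0,255).astype(np.uint8),None,fx=3.6,fy=3.6,interpolation=2))
"
```

```text
shift [69.5  0.5 -8.3] yaw 113.21 tilt [ 0.0036 -0.003  -1.    ] p [ 6.059e-01 -4.000e-04  5.200e-02] F [-1.65 -3.06 10.07] w 0.0015088918098434135 t 6.9
```

View pics/f.png

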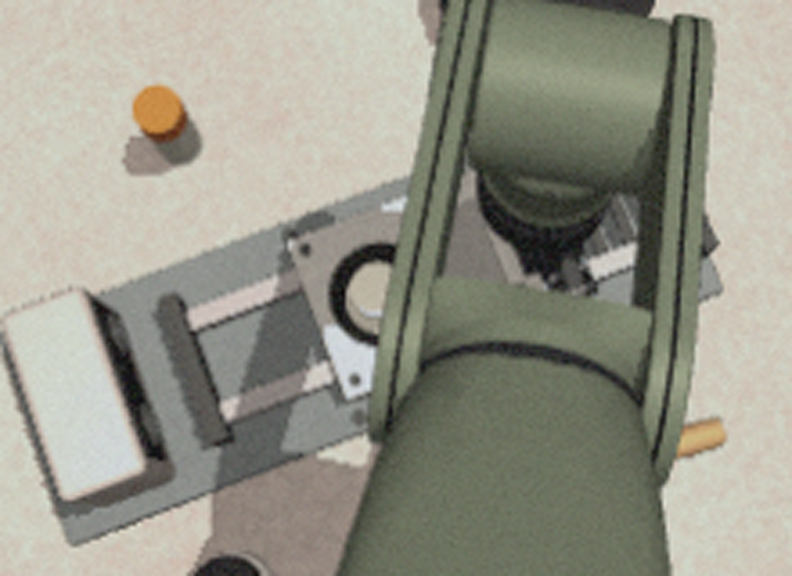

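The carriage is moving with the sample upright on its pad: pad at crop (375,295), front edge near x≈290–345, and the end stop at about (195,370). I'll keep pushing.

Call:
{"name": "send_rows", "arguments": {
  "series": [6,0,0,0,6,0,0,0,6,0,0,0,6,0,0,0,6,0,0,0,6,0,0,0,6,0,0,0,6,0,0,0]
}}

```text
time: 7.75
eef_pos: [0.5873, 0.044, 0.052]
tool_rot: [1.726, 2.619, 0.001]
force: [-2.5, -3.8, 10.5]
width: 0.002
gripper_force: 5.1
```

Call:
{"name": "send_rows", "arguments": {
  "series": [5,0,0,0,4,0,0,0,3,0,0,0,2,0,0,0,2,0,0,0,2,0,0,0]
}}

```text
time: 8.35
eef_pos: [0.5803, 0.0607, 0.052]
tool_rot: [1.726, 2.619, 0.001]
force: [-1.5, -4.0, 9.3]
width: 0.003
gripper_force: 5.2
```

Call:
{"name": "send_rows", "arguments": {
  "series": [2,0,0,0,2,0,0,0,2,0,0,0,1,0,0,0,0,0,0,0]
}}

```text
time: 8.85
eef_pos: [0.5781, 0.0661, 0.052]
tool_rot: [1.725, 2.618, -0.0]
force: [-0.2, -5.2, 8.9]
width: -0.001
gripper_force: 4.6
```

Call:
{"name": "send_rows", "arguments": {
  "series": [2,0,0,0,2,0,0,0,1,0,0,0,0,0,0,0]
}}

```text
time: 9.25
eef_pos: [0.5768, 0.0709, 0.052]
tool_rot: [1.724, 2.617, 0.002]
force: [1.0, -4.8, 7.0]
width: -0.006
gripper_force: 3.8
```

Call:
{"name": "send_rows", "arguments": {
  "series": [2,0,0.5,0,2,0,0.5,0,0,0,0,0]
}}

```text
time: 9.55
eef_pos: [0.5767, 0.0717, 0.052]
tool_rot: [1.721, 2.613, -0.002]
force: [1.7, -12.6, 9.9]
width: -0.0
gripper_force: 8.2
```

Call:
{"name": "send_rows", "arguments": {
  "series": [1,0,0,0,1,0,0,0,0,0,0,0]
}}

```text
time: 9.85
eef_pos: [0.5767, 0.0717, 0.052]
tool_rot: [1.72, 2.611, -0.004]
force: [4.1, -18.3, 8.6]
width: -0.004
gripper_force: 10.4
```

```bash
python3 -c "
from plan import *
show(L+.14*d)
im=get_image('scene'); p=np.array(im['pixels']); a=p[120:270,250:410]
cv2.imwrite('pics/g.png',cv2.resize(np.clip(a*1.8,0,255).astype(np.uint8),None,fx=4,fy=4,interpolation=2))
"
```

```text
shift [-8.3 -1.1 -7.9] yaw 113.25 tilt [ 0.0113 -0.0109 -0.9999] p [0.5767 0.0717 0.052 ] F [  4.11 -18.27   8.64] w -0.0037538240778622013 t 9.85
```

View pics/g.png

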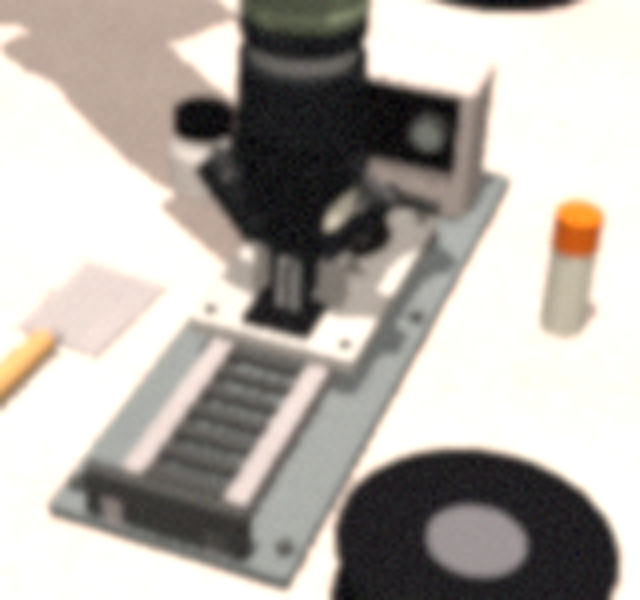

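The carriage's front edge meets the crossbar at crop (410,200), with the finger still pressing the plate at (290,310). The force is rising with no further travel, so it's at the end stop. I'll ease the push, then lift straight up.

Call:
{"name": "send_rows", "arguments": {
  "series": [-2,0,0,0,-2,0,0,0,0,0,0,0]
}}

```text
time: 10.2
eef_pos: [0.5767, 0.0717, 0.0519]
tool_rot: [1.725, 2.615, 0.001]
force: [1.2, -7.1, 10.9]
width: 0.001
gripper_force: 5.9
```

Call:
{"name": "send_rows", "arguments": {
  "series": [0,0,-3,0,0,0,-3,0,0,0,-3,0,0,0,-3,0,0,0,-3,0,-3,0,-3,0,0,0,0,0]
}}

```text
time: 10.9
eef_pos: [0.5742, 0.0709, 0.0666]
tool_rot: [1.729, 2.622, -0.001]
force: [1.4, -4.0, 0.3]
width: 0.004
gripper_force: 1.8
```

Call:
{"name": "send_rows", "arguments": {
  "series": [-3,0,0,0,-2,0,-5,0,0,0,-20,0,0,0,-40,0,0,0,-40,0,0,0,-40,0,0,0,0,0]
}}

```text
time: 11.6
eef_pos: [0.5805, 0.0677, 0.22]
tool_rot: [1.722, 2.613, 0.013]
force: [0.8, 0.4, 1.2]
width: 0.001
gripper_force: 0.0
```

Call:
{"name": "send_rows", "arguments": {
  "series": [-40,0,0,0,-45,0,0,0,-45,0,0,0,-45,0,0,0,-40,0,0,0,-40,0,0,0,0,0,0,0]
}}

```text
time: 12.3
eef_pos: [0.6771, -0.1722, 0.2105]
tool_rot: [1.735, 2.618, -0.002]
force: [-0.1, 0.6, 0.2]
width: 0.002
gripper_force: 0.0
```

```bash
python3 -c "
from plan import *
show(L+.14*d)
for n,s in (('top',np.s_[130:290,180:410]),('scene',np.s_[120:270,240:410])):
    im=get_image(n); a=np.array(im['pixels'])[s]
    cv2.imwrite('pics/z%s.png'%n,cv2.resize(np.clip(a*1.8,0,255).astype(np.uint8),None,fx=3.4,fy=3.4,interpolation=2))
"
```

```text
shift [255.7   1.5 150.1] yaw 112.92 tilt [ 0.     -0.0016 -1.    ] p [ 0.6771 -0.1722  0.2105] F [-0.08  0.55  0.15] w 0.002052451122977261 t 12.3
```

View pics/zscene.png

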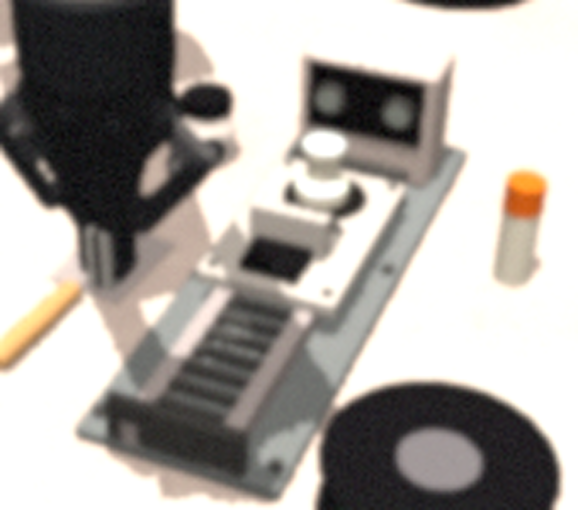

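View pics/ztop.png

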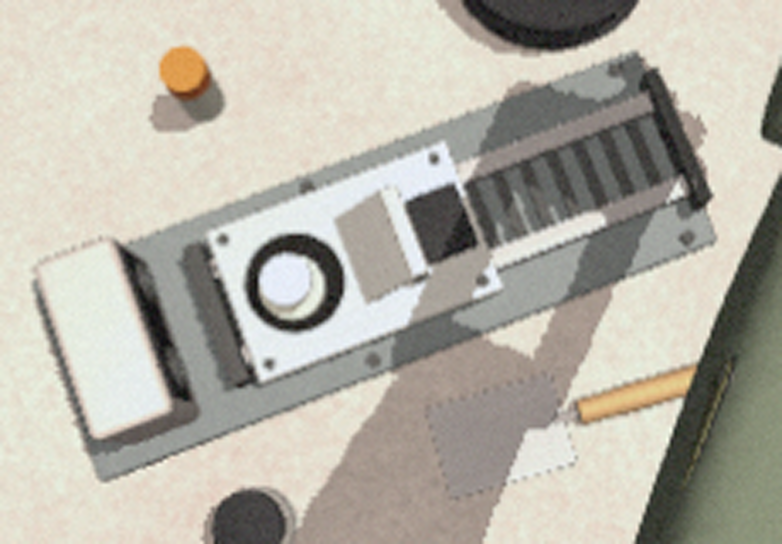

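The carriage sits against the crossbar at top crop (225,310). The sample stands upright on its pad at (293,280), the plate at (440,222) is clear, and the bystanders haven't moved.

```bash
python3 -c "
from bench import hand_in; print(hand_in())"
```

```text
the job is handed in; nothing more can be done
None
```

I handed the job in at about 12 s with the carriage pushed to the end stop and the plate released; the last pictures show the sample upright on its pad, the bystanders unmoved and the arm clear. `hand_in()` gave no verdict, and I judged the lock to be up only from the straight lift off the plate and those pictures.

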